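Find which lid threads onto which fixings pot and screw both home

ROBOT

A 6-joint arm with a two-finger parallel gripper is mounted at the origin on a cart in front of the work surface, level with it; the furniture and walls round the work are solid. World frame = base frame: x ahead of the robot, y to its left, z up, the work surface at z = 0. Lengths are in m, angles in rad, forces in N, time in s.
With the tool pointing down it reaches from about 0.35 to 0.725 m from the base axis. Payload 4.3 kg.
Tool frame: the origin (TCP) lies midway between the tips of the shut fingers; the grasp point (between the pads) lies hold_point_z behind it (hold_point_z is the distance from the TCP to the grasp point, in m); z points along the fingers, y is the direction in which the jaws open and shut (so a half turn about z gives the same grasp; the last joint's range is limited). The gripper opens to 85 mm and grips with 20 to 120 N. Pads are 22 mm wide; open, the fingers measure 114 mm over their backs; the gripper's body (76 mm by 85 mm) begins 54 mm behind the grasp point. The pads swing forward as they close: fully open they stand 13 mm farther back than shut.
Start: joints at [1.064, 0.377, 0.081, 1.274, 0, 1.46], TCP at [0.222, 0.53, 0.231] pointing down, gripper open.
Joint ranges: [-2.72, 2.72], [-0.84, 1.66], [-1.02, 1.22], [-1.77, 2.12], [-1.37, 1.28], [-3.14, 3.14]. Speed limits (rad/s): [2.57, 2.57, 3.14, 3.14, 3.14, 3.14].

INTERFACE

Orientations are given as a unit quaternion [w, x, y, z].
In Python, from bench import get_obs, camera, sign_off, hold_point_z gives the robot as it stands.
- The arm moves only by the shell command python3 -m inch 'ROWS' [FORCE]. ROWS is JSON, a list of rows, each a list of 5 numbers: the shift along the tool's x, y, z in units of 25 mm (1.0 is 25 mm), then the turn about the tool's z in degrees, then the opening, from 0 (shut) to 1 (fully open). In form: [[dx, dy, dz, roll, grip], ...]. A call has 1 to 8 rows; each row shifts and turns the commanded pose from where the row before left it, along the tool's axes as they then stand; what a row does not reach is not made up. A row lasts 1/12 s, in which the tool goes at most 41.7 mm and 7.16 degrees, less where a joint would pass 70% of its speed; a pose out of reach is approached as far as the arm can. A call is refused whole if a number of a shift passes 1 or a number of a turn 7.16, either way. A call with a gripper value outside its range is refused whole. The fingers move at their own pace and stop on an object; FORCE is the grip in N (left out, the last holds). Time passes only in rows, so rows that do not move let the fingers close. It gives the time, the measured TCP pose, the force and the opening at its end, in the units of the state.
- get_obs(): the state, without advancing time (a new reading comes with each control period).
- camera(name): name is "scene" or "top"; returns a dict with "frame" (400x640x3 uint8, red, green, blue), "range_z" (400x640 float32, m along the optical axis (not along the pixel's ray), 0 where there is no reading), "camera_matrix" (3x3 intrinsics, pixels), "rvec" (rotation vector, rad) and "tvec" (3), from world to camera coordinates, as OpenCV has them. Camera axes: x right, y down, z forward; pixel columns grow to the right and rows downward; lengths in m; the calibration is good to about 2 mm. A picture is of the moment at which its call begins.
- sign_off(): hands the job in, once; it reports no verdict.
The state is a dict: "time_s": time; "joint_pos": joint angles; "joint_velocities": joint speeds; "joint_torque": joint torques, N m; "eef_pos": TCP position; "tool_rot": TCP orientation; "force": force on the tool from outside, world axes, zero at the start; "torque": the same for the moment, N m; "grip_width": finger opening in m.
Only numpy, scipy, OpenCV 4.12 (cv2) and the standard library are available. Lean on these libraries where they do the work, as an engineer would, in place of code of your own. Each camera call takes 0.05 s, during which the arm holds its last target.

TASK

Both fixings pots in the wooden holder have been left open. Their two screw lids look alike but each threads onto only one of the pots, so find out by trying, and screw each lid fully home on its own pot, level and down on the rim. Leave the screwdriver, the tape roll and the spanner lying where they are.

Things in the scene. Friction and masses are not known exactly. Their poses are not given: they have to be found in the camera images.
- pot_holder: Fixed wooden holder, 122 x 238 x 34 mm, its two bays side by side along its y axis. In it stand two white square pots, 92 mm wide, 116 mm apart, that cannot move or turn; which pot is in which bay varies. Rims 97 mm above the bench, necks 24 mm high, 67 mm wide, bevelled at the top, 78 mm over the thread ridges. Origin under its middle.
- pot_1_rim (a point): Centre of the rim (top plane of the neck) of the pot that holds steel screws. z up; x points at a corner of the pot; that corner and the opposite one bear black arrow heads. Right-hand thread: a lid turned clockwise seen from above goes down. The pots' threads differ, with 4 ridges on one and 6 on the other; each takes only the lid with as many lugs.
- pot_2_rim (a point): The same for the other pot, which holds brass rings. A lid set on its own pot with its bar along the pot's x axis (at the arrows, either way round) has its bar point 31 to 34 mm above the rim. About 60 degrees clockwise then brings it evenly down to its seat, at 26 mm; it tightens some 15 degrees further. Set on at other angles it needs more turning.
- lid_a_bar (a point): Grip point of the finger bar of a loose dark grey screw lid, 87 mm wide, about 70 g, lying top up. The bar, 57 mm long, 14 thick, 28 high, stands on the 23 mm high lid body; pinch it across its thickness. The point is on the lid's axis, 6 mm below the bar's top, 45 above the skirt's lower edge, 26 above the inner face that meets the rim. x runs along the bar, z up. Lugs are hidden inside: 4 or 6.
- lid_b_bar (a point): The same for the other lid: it looks alike from above but has the other number of lugs, and nothing marks which pot is whose. On the wrong pot a lid rests with its bar point 36 to 38 mm above the rim, jams within some 20 degrees and stays above 34 mm; turn it back to the arrows to lift it off freely. Play on the neck 1.5 mm. Push down lightly (a few newtons) while turning.
- screwdriver_green: Green-handled screwdriver lying loose, 180 mm long, 27 mm high; a bystander. Origin under its middle.
- tape_roll: Black roll of tape lying loose, 60 mm across, 19 mm high; a bystander. Origin under its middle.
- spanner_17: Steel spanner lying loose, 218 mm long, 6 mm high; a bystander. Origin under its middle.

How it is judged:
At the end, for the whole second after the job is handed in: Each pot carries one of the lids, screwed down until its inner face is within 1.8 mm of the rim (bar point less than 27.8 mm above the rim), its axis within 5 mm of the pot's, tilted less than 0.04 rad (((z of lid_a_bar in the frame of pot_1_rim below 0.0278 m and horizontal distance between lid_a_bar and pot_1_rim below 0.005 m and angle between each of lid_a_bar, lid_b_bar's own z axis and vertical below 0.04 rad and z of lid_b_bar in the frame of pot_2_rim below 0.0278 m and horizontal distance between lid_b_bar and pot_2_rim below 0.005 m) or (z of lid_a_bar in the frame of pot_2_rim below 0.0278 m and horizontal distance between lid_a_bar and pot_2_rim below 0.005 m and angle between each of lid_a_bar, lid_b_bar's own z axis and vertical below 0.04 rad and z of lid_b_bar in the frame of pot_1_rim below 0.0278 m and horizontal distance between lid_b_bar and pot_1_rim below 0.005 m))); the robot touches nothing.
It fails at once if the screwdriver is moved more than 40 mm (distance of screwdriver_green from where it was at the start of the episode above 0.04 m).
It fails at once if the tape roll is moved more than 40 mm (distance of tape_roll from where it was at the start of the episode above 0.04 m).
It fails at once if the spanner is moved more than 40 mm (distance of spanner_17 from where it was at the start of the episode above 0.04 m).
It also fails if it takes over 64 s, if anything falls off the work surface, if the arm or the gripper's body presses on something with over 40 N, if the wrist force passes 120 N, or if a joint passes its speed limit or range.

## Working session

There is one attempt and no reset: what is moved stays moved. The work goes in short steps, Python scripts to look and compute and a shell command to move; the robot and the scene stay as the last step left them, time stands still between calls to the robot, and variables do not carry over. Pictures are saved under pics/ and viewed, and the job is handed in when it is done.

```bash
ls; mkdir -p pics
python3 - <<'E'
from bench import get_obs, camera, hold_point_z
import cv2,numpy as np
print(get_obs(), hold_point_z)
for n in("scene","top"):
    c=camera(n); cv2.imwrite(f"pics/{n}0.png",c["frame"][:,:,::-1]); np.savez(f"pics/{n}0.npz",**c)
    print(n,c["camera_matrix"],c["rvec"],c["tvec"], (c["range_z"]>0).mean())
E
```

```text
pics
{'time_s': 0.0, 'joint_pos': array([ 1.06367827e+00,  3.78061962e-01,  7.96219001e-02,  1.27441088e+00,
       -1.46965190e-05,  1.46050436e+00]), 'joint_velocities': array([-9.76765050e-06,  1.83518797e-03, -5.73394655e-04, -2.29806128e-03,
       -1.17092051e-03, -4.21624398e-04]), 'joint_torque': array([ 1.19836059e-03, -4.63599050e+01,  2.69877684e+01,  2.05833034e-02,
       -8.49507899e-06,  8.06488487e-06]), 'eef_pos': array([0.22190347, 0.52973653, 0.23035997]), 'tool_rot': array([-3.05121481e-04,  1.97113651e-01,  9.80380106e-01, -9.80978721e-04]), 'force': array([ 0.02075302,  0.55035406, -0.03641424]), 'torque': array([-0.05015131, -0.01407562, -0.01112425]), 'grip_width': 0.08532759361085751} 0.0187
scene [[517.23257792   0.         322.72757405]
 [  0.         517.23257792 204.98075751]
 [  0.           0.           1.        ]] [ 2.05576662 -0.85733755  0.44051572] [-0.31976721  0.28787796  1.12713868] 0.99140625
top [[425.26068844   0.         322.87247109]
 [  0.         425.26068844 198.23898979]
 [  0.           0.           1.        ]] [ 2.16908648 -2.21638038  0.07649372] [0.02550911 0.47040378 1.21654576] 0.9960078125
```

View pics/top0.png

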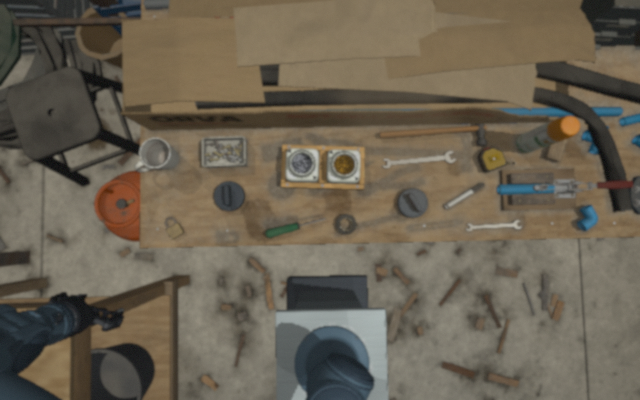

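View pics/scene0.png

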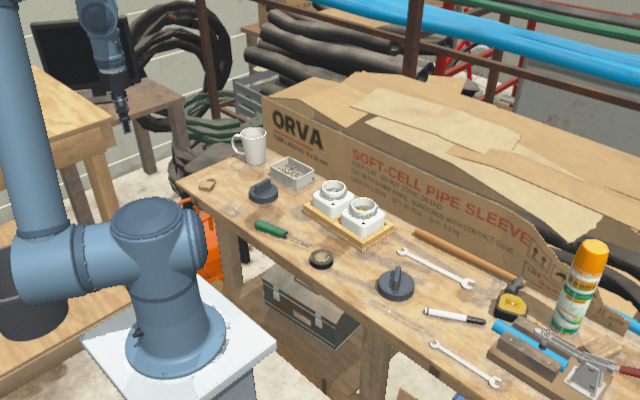

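```bash
cat > h.py <<'E'
import numpy as np, cv2
def load(n): return dict(np.load(f"pics/{n}.npz"))
def grab(n,tag):
    from bench import camera
    c=camera(n); np.savez(f"pics/{n}{tag}.npz",**c); cv2.imwrite(f"pics/{n}{tag}.png",c["frame"][:,:,::-1]); return c
def RT(c): return cv2.Rodrigues(c["rvec"])[0], np.asarray(c["tvec"]).reshape(3)
def ray(c,uv,z):
    R,t=RT(c); uv=np.atleast_2d(uv).astype(float)
    d=np.c_[uv,np.ones(len(uv))]@np.linalg.inv(c["camera_matrix"]).T
    o=-R.T@t; d=d@R
    return o+d*((z-o[2])/d[:,2])[:,None]
def cloud(c):
    R,t=RT(c); h,w=c["range_z"].shape; u,v=np.meshgrid(np.arange(w),np.arange(h))
    d=np.stack([u,v,np.ones_like(u)],-1)@np.linalg.inv(c["camera_matrix"]).T*c["range_z"][...,None]
    return (d-t)@R
def proj(c,P):
    return cv2.projectPoints(np.atleast_2d(P).astype(float),c["rvec"],c["tvec"],c["camera_matrix"],None)[0].reshape(-1,2)
def crop(c,x0,y0,x1,y1,s,name):
    cv2.imwrite(f"pics/{name}.png",cv2.resize(c["frame"][y0:y1,x0:x1,::-1],None,fx=s,fy=s,interpolation=cv2.INTER_CUBIC))
E
python3 - <<'E'
from h import *
c=load("top0"); P=cloud(c)
crop(c,200,140,440,245,3.3,"t1")
s=load("scene0"); crop(s,240,165,430,310,4,"s1")
for uv in [(229,196),(411,202),(302,163),(343,166),(345,224),(280,230),(420,158),(222,152)]: print(uv,P[uv[1],uv[0]].round(3))
Z=P[...,2]; g=((np.clip(Z,-.01,.16)+.01)/.17*255).astype(np.uint8)
cv2.imwrite("pics/tz.png",cv2.resize(cv2.applyColorMap(g,2)[140:245,200:440],None,fx=3.3,fy=3.3,interpolation=0))
E
```

```text
(229, 196) [0.481 0.281 0.043]
(411, 202) [ 0.453 -0.233  0.044]
(302, 163) [0.569 0.072 0.052]
(343, 166) [ 0.557 -0.043  0.061]
(345, 224) [ 0.395 -0.047  0.005]
(280, 230) [0.382 0.14  0.027]
(420, 158) [ 0.584 -0.273  0.003]
(222, 152) [0.61  0.304 0.025]
```

View pics/t1.png

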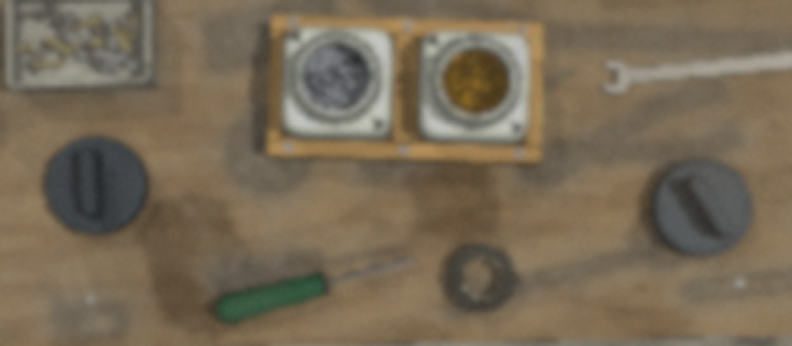

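View pics/s1.png

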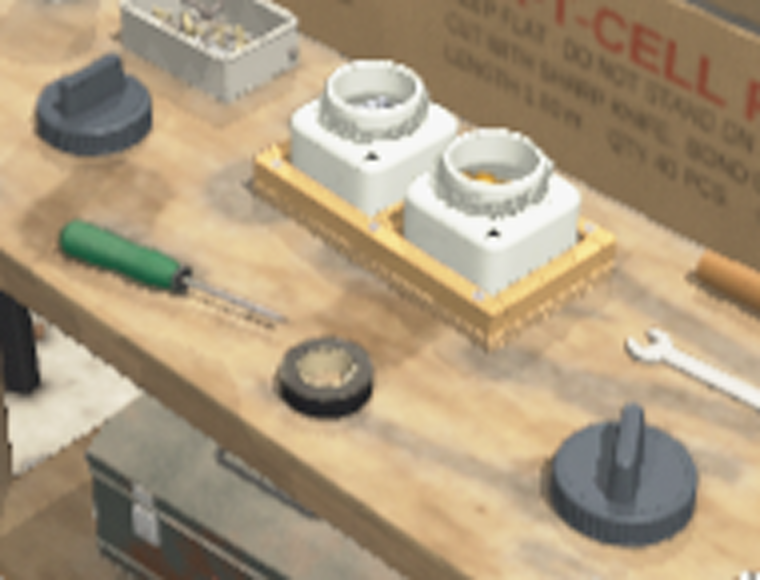

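View pics/tz.png

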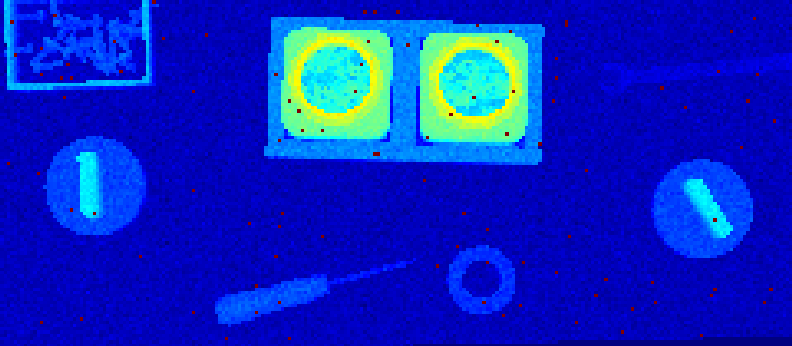

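```bash
cat >> h.py <<'E'
def circ(p):
    A=np.c_[2*p,np.ones(len(p))]; s=np.linalg.lstsq(A,(p**2).sum(1),rcond=None)[0]; return s[:2],np.sqrt(s[2]+s[:2]@s[:2])
def near(P,xy,r,z0,z1):
    q=P.reshape(-1,3); m=(np.hypot(q[:,0]-xy[0],q[:,1]-xy[1])<r)&(q[:,2]>z0)&(q[:,2]<z1); return q[m]
def rect(q):
    (c,(w,h),a)=cv2.minAreaRect((q[:,:2]*1000).astype(np.float32))
    m=q[:,:2].mean(0); u,s,v=np.linalg.svd(q[:,:2]-m,full_matrices=False); 
    return np.array(c)/1000,w,h,a,m,np.degrees(np.arctan2(v[0,1],v[0,0]))%180
E
python3 - <<'E'
from h import *
for n in("top0","scene0"):
    c=load(n);P=cloud(c); print(n)
    tab=near(P,(.47,.1),.05,-.02,.02); print(" table z",np.median(tab[:,2]))
    for nm,xy in(("lidL",(.481,.281)),("lidR",(.453,-.233))):
        b=near(P,xy,.055,.036,.06); r=rect(b); print(nm,"bar",len(b),r, "ztop",np.percentile(b[:,2],[50,90]))
        q=near(P,xy,.055,.012,.030); h=cv2.convexHull((q[:,:2]*1000).astype(np.float32))
        print("   body",cv2.minEnclosingCircle(h), np.median(q[:,2]))
    for nm,xy in(("potL",(.569,.072)),("potR",(.557,-.043))):
        q=near(P,xy,.06,.090,.105); print(nm,len(q),circ(q[:,:2]),cv2.minEnclosingCircle((q[:,:2]*1000).astype(np.float32)),np.median(q[:,2]))
        q=near(P,xy,.075,.060,.078);r=rect(q); print("   body",r[:4],np.median(q[:,2]))
E
```

```text
top0
 table z 0.00010559168955275883
lidL bar 116 (array([0.48242725, 0.28737491]), 54.13796615600586, 14.992436408996582, 4.677922248840332, array([0.48266792, 0.28648151]), np.float64(2.565650218863169)) ztop [0.050013   0.05366805]
   body ((483.1771240234375, 287.99346923828125), 43.62647247314453) 0.022582113085705777
lidR bar 116 (array([ 0.45263934, -0.24158231]), 56.030189514160156, 15.037956237792969, 31.564420700073242, array([ 0.45200407, -0.24041437]), np.float64(31.768770581939805)) ztop [0.04973203 0.05374254]
   body ((452.4975891113281, -242.01312255859375), 43.66505813598633) 0.022431047497086194
potL 121 (array([0.56307265, 0.07343801]), np.float64(0.031765241934080854)) ((566.7171020507812, 75.15705108642578), 36.94547653198242) 0.09558849519519907
   body (array([0.56202441, 0.05919623]), 120.37609100341797, 91.41790008544922, 85.335693359375) 0.06988945843205122
potR 116 (array([ 0.55775468, -0.04232503]), np.float64(0.03207066828187306)) ((558.85595703125, -42.73978805541992), 37.53312301635742) 0.09565112502336451
   body (array([ 0.55673975, -0.02847377]), 117
[... 544 characters left out ...]
oat64(30.564097874563714)) ztop [0.0505694  0.05310857]
   body ((451.6929016113281, -246.2713623046875), 44.96531677246094) 0.0229789382382617
potL 141 (array([0.56369834, 0.06883644]), np.float64(0.03161954738205283)) ((562.3356323242188, 69.6469497680664), 37.139217376708984) 0.09447791491597655
   body (array([0.56139905, 0.06727444]), 92.84146881103516, 94.06037139892578, 86.18502807617188) 0.07132467745076047
potR 155 (array([ 0.55774653, -0.04678865]), np.float64(0.03180790180433507)) ((558.7486572265625, -47.740318298339844), 36.81047439575195) 0.09425185600648306
   body (array([ 0.55516589, -0.03155938]), 125.58487701416016, 91.16815185546875, 89.24372863769531) 0.07068801067436259
```

```bash
cat >> h.py <<'E'
def plan(x,y,z,barang=None):
    """shift/roll from the present pose to TCP x,y,z with tool x at barang (mod 180) (roll first, then shift)"""
    from bench import get_obs
    from scipy.spatial.transform import Rotation as R
    o=get_obs(); q=o["tool_rot"]; r=R.from_quat([q[1],q[2],q[3],q[0]]); M=r.as_matrix()
    yaw=np.degrees(np.arctan2(M[1,0],M[0,0])); roll=0
    if barang is not None:
        d=(barang-yaw+90)%180-90; roll=-d
    # level tool after roll
    a=np.radians(yaw-roll); X=np.array([np.cos(a),np.sin(a),0]); Z=np.array([0,0,-1.]); Y=np.cross(Z,X)
    D=np.array([x,y,z])-o["eef_pos"]
    tilt=np.degrees(np.arccos(-M[2,2]))
    print("t",round(o["time_s"],2),"tcp",o["eef_pos"].round(4),"yaw",yaw.round(2),"tilt",tilt.round(2),"F",np.round(o["force"],1),"tq",np.round(o["torque"],2),"w",round(o["grip_width"],4),"j6",round(o["joint_pos"][5],2))
    print("roll",round(roll,2),"then shift units",(np.array([X@D,Y@D,Z@D])/.025).round(2))
E
python3 -c "
from h import *
plan(.4825,.285,.11,3.5)"
```

```text
t 0.1 tcp [0.2219 0.5298 0.2304] yaw 157.26 tilt 0.11 F [-0.1  1.5  0.2] tq [-0.02 -0.05  0.  ] w 0.0853 j6 1.46
roll -26.24 then shift units [ -9.81 -10.41   4.82]
```

```bash
python3 -m inch '[[0,0,0,-6.56,0.5],[0,0,0,-6.56,0.5],[0,0,0,-6.56,0.5],[0,0,0,-6.56,0.5],[-0.82,-0.87,0,0,0.5],[-0.82,-0.87,0,0,0.5],[-0.82,-0.87,0,0,0.5],[-0.82,-0.87,0,0,0.5]]' 50
python3 -m inch '[[-0.82,-0.87,0.6,0,0.5],[-0.82,-0.87,0.6,0,0.5],[-0.82,-0.87,0.6,0,0.5],[-0.82,-0.87,0.6,0,0.5],[-0.82,-0.87,0.6,0,0.5],[-0.82,-0.87,0.6,0,0.5],[-0.82,-0.87,0.6,0,0.5],[-0.82,-0.87,0.6,0,0.5]]'
python3 - <<'E'
from h import *
plan(.4825,.285,.0265,3.5)
s=grab("scene","1"); crop(s,200,120,330,230,5,"s2")
c=grab("top","1"); crop(c,180,150,300,240,6,"t2")
plan(.4825,.285,.0265,3.5)
E
```

```text
time_s: 0.77
eef_pos: [0.3098, 0.4474, 0.2308]
tool_rot: [-0.0, -0.031, 1.0, -0.0]
force: [0.1, 1.0, 0.1]
grip_width: 0.0429
time_s: 1.43
eef_pos: [0.4842, 0.2835, 0.1102]
tool_rot: [-0.0, -0.031, 1.0, -0.0]
force: [0.6, -0.5, 0.2]
grip_width: 0.0427
t 1.43 tcp [0.4842 0.2835 0.1102] yaw -176.5 tilt 0.05 F [ 0.6 -0.5  0.2] tq [ 0.04 -0.02  0.  ] w 0.0427 j6 0.36
roll 0.0 then shift units [0.07 0.06 3.35]
t 1.53 tcp [0.4847 0.2812 0.1083] yaw -176.8 tilt 0.25 F [-0.9  0.3 -0.9] tq [-0.03  0.04  0.  ] w 0.0429 j6 0.36
roll -0.3 then shift units [0.08 0.16 3.27]
```

View pics/s2.png

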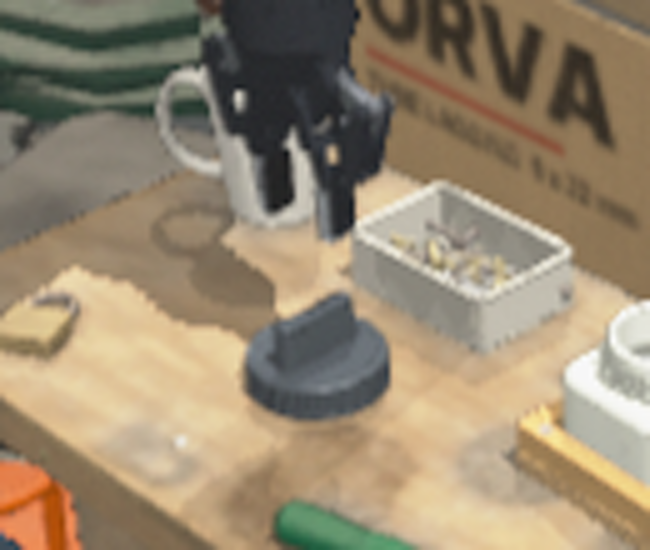

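View pics/t2.png

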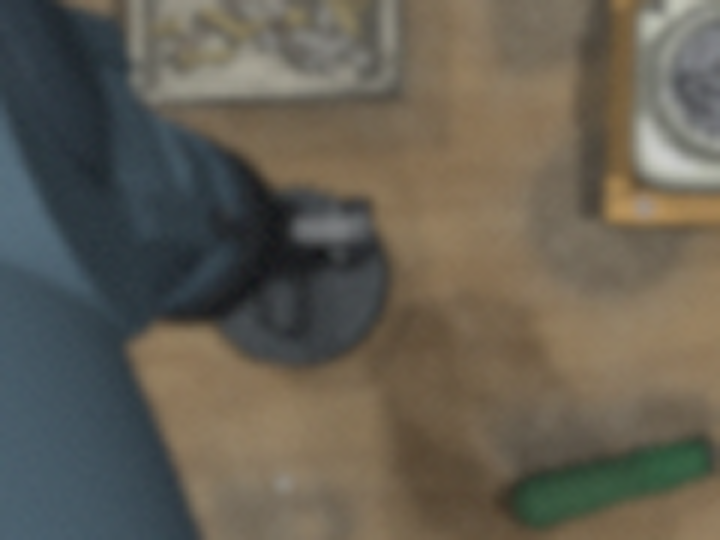

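Run:
```python
from h import *
for n in("scene1","top1"):
    P=cloud(load(n))
    for z0,z1 in((.098,.108),(.108,.118),(.118,.13)):
        q=near(P,(.484,.283),.07,z0,z1); print(n,z0,len(q),q.min(0).round(4) if len(q) else"",q.max(0).round(4) if len(q) else "", np.sort(q[:,1]).round(3)[::3])
```

```text
scene1 0.098 0   []
scene1 0.108 15 [0.4733 0.2522 0.1113] [0.4944 0.3081 0.1176] [0.252 0.259 0.304 0.305 0.307]
scene1 0.118 56 [0.4689 0.246  0.1185] [0.4958 0.3161 0.1299] [0.246 0.249 0.25  0.25  0.251 0.251 0.255 0.256 0.257 0.258 0.299 0.302
 0.303 0.304 0.306 0.306 0.307 0.309 0.311]
top1 0.098 0   []
top1 0.108 2 [0.4758 0.258  0.1115] [0.4759 0.2602 0.114 ] [0.258]
top1 0.118 1 [0.4799 0.2496 0.127 ] [0.4799 0.2496 0.127 ] [0.25]
```

```bash
python3 -m inch '[[0.08,0.1,0,0,0.5],[0,0,0.65,0,0.5],[0,0,0.65,0,0.5],[0,0,0.65,0,0.5],[0,0,0.65,0,0.5],[0,0,0.65,0,0.5],[0,0,0,0,0.5],[0,0,0,0,0.5]]' 60
python3 -c "
from h import *
plan(.4825,.284,.0268,3.5)"
```

```text
time_s: 2.2
eef_pos: [0.48, 0.288, 0.03]
tool_rot: [-0.001, -0.031, 1.0, -0.0]
force: [-1.0, 1.0, 0.7]
grip_width: 0.0431
t 2.2 tcp [0.48  0.288 0.03 ] yaw -176.39 tilt 0.11 F [-1.   1.   0.7] tq [-0.06  0.02 -0.02] w 0.0431 j6 0.36
roll 0.11 then shift units [-0.09 -0.17  0.13]
```

```bash
python3 -m inch '[[0,0,0.1,0,0.5],[0,0,0,0,0.5],[0,0,0,0,0.5]]'
python3 -c "
from h import *
plan(.4825,.284,.0268,3.5)"
```

```text
time_s: 2.45
eef_pos: [0.4822, 0.2879, 0.0287]
tool_rot: [0.001, -0.031, 1.0, 0.0]
force: [-0.2, -0.7, 0.7]
grip_width: 0.0424
t 2.45 tcp [0.4822 0.2879 0.0287] yaw -176.47 tilt 0.11 F [-0.2 -0.7  0.7] tq [ 0.03 -0.05 -0.01] w 0.0424 j6 0.36
roll 0.03 then shift units [-0.   -0.16  0.08]
```

```bash
python3 -m inch '[[0,-0.06,0.06,0,0.5],[0,0,0,0,0],[0,0,0,0,0],[0,0,0,0,0],[0,0,0,0,0],[0,0,0,0,0]]' 60
python3 -m inch '[[0,0,0,0,0],[0,0,0,0,0]]'
python3 - <<'E'
from h import *
plan(.4825,.285,.0265,3.5)
s=grab("scene","2"); crop(s,200,120,330,230,5,"s3")
for n in("scene","top"):
    P=cloud(grab(n,"2")); q=near(P,(.482,.285),.06,.010,.030); print(n,cv2.minEnclosingCircle((q[:,:2]*1000).astype(np.float32)))
plan(.4825,.285,.0265,3.5)
E
```

```text
time_s: 2.95
eef_pos: [0.482, 0.2859, 0.0264]
tool_rot: [0.0, -0.03, 1.0, 0.0]
force: [-0.3, 0.5, 3.3]
grip_width: 0.0127
time_s: 3.12
eef_pos: [0.482, 0.2858, 0.0264]
tool_rot: [0.0, -0.031, 1.0, 0.0]
force: [0.8, -0.7, 3.4]
grip_width: 0.0131
t 3.12 tcp [0.482  0.2858 0.0264] yaw -176.5 tilt 0.05 F [ 0.8 -0.7  3.4] tq [-0.11  0.08  0.01] w 0.0131 j6 0.36
roll -0.0 then shift units [-0.02 -0.04 -0.  ]
scene ((483.3652038574219, 282.2558898925781), 46.08973693847656)
top ((483.0671081542969, 287.5555419921875), 43.203468322753906)
t 3.27 tcp [0.482  0.2859 0.0264] yaw -176.5 tilt 0.05 F [-0.7 -1.   4.8] tq [-0.14  0.04 -0.09] w 0.0129 j6 0.36
roll 0.0 then shift units [-0.02 -0.04 -0.  ]
```

View pics/s3.png

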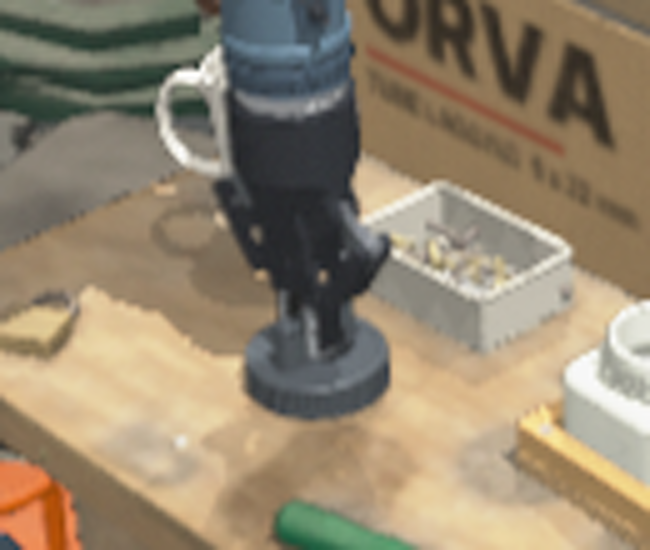

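```bash
python3 -m inch '[[0,0,-0.5,0,0],[0,0,-0.9,0,0],[0,0,-0.9,0,0],[0,0,-0.9,0,0],[0,0,-0.9,0,0],[0,0,-0.9,-6.45,0],[0,0,0,-6.45,0],[0,0,0,-6.45,0]]'
python3 -m inch '[[0,0,0,-6.45,0],[0,0,0,-6.45,0],[0,0,0,-6.45,0],[0,0,0,0,0],[0,0,0,0,0]]'
python3 -c "
from h import *
plan(.563,.072,.150,42.2)"
```

```text
time_s: 3.93
eef_pos: [0.4825, 0.2863, 0.1523]
tool_rot: [0.001, -0.201, 0.98, 0.0]
force: [0.2, 0.0, -1.1]
grip_width: 0.0126
time_s: 4.35
eef_pos: [0.4811, 0.2856, 0.1504]
tool_rot: [-0.001, -0.359, 0.933, 0.0]
force: [-0.5, 1.0, 0.0]
grip_width: 0.0128
t 4.35 tcp [0.4811 0.2856 0.1504] yaw -137.95 tilt 0.08 F [-0.5  1.   0. ] tq [ 0.04  0.02 -0.01] w 0.0128 j6 -0.31
roll -0.15 then shift units [ 3.31 -8.53  0.02]
```

```bash
python3 -m inch '[[0.33,-0.85,0,-0.15,0],[0.33,-0.85,0,0,0],[0.33,-0.85,0,0,0],[0.33,-0.85,0,0,0],[0.33,-0.85,0,0,0],[0.33,-0.85,0,0,0],[0.33,-0.85,0,0,0],[0.33,-0.85,0,0,0]]'
python3 -m inch '[[0.33,-0.85,0,0,0],[0.33,-0.85,0,0,0],[0,0,0,0,0],[0,0,0,0,0]]'
python3 - <<'E'
from h import *
plan(.563,.072,.150,42.2)
s=grab("scene","3"); crop(s,270,130,420,260,5,"s4")
for n in("scene","top"):
    P=cloud(grab(n,"3")); q=near(P,(.563,.072),.065,.135,.15); print(n,cv2.minEnclosingCircle((q[:,:2]*1000).astype(np.float32)))
plan(.563,.072,.150,42.2)
E
```

```text
time_s: 5.02
eef_pos: [0.5474, 0.1146, 0.1507]
tool_rot: [-0.0, -0.36, 0.933, 0.0]
force: [0.8, 0.4, 0.1]
grip_width: 0.0127
time_s: 5.35
eef_pos: [0.5639, 0.0723, 0.1507]
tool_rot: [-0.0, -0.359, 0.933, 0.0]
force: [-0.7, 0.3, -0.6]
grip_width: 0.013
t 5.35 tcp [0.5639 0.0723 0.1507] yaw -137.88 tilt 0.04 F [-0.7  0.3 -0.6] tq [-0.01  0.04 -0.04] w 0.013 j6 -0.72
roll -0.08 then shift units [0.03 0.02 0.03]
scene ((565.5223999023438, 71.8543701171875), 46.13807678222656)
top ((0.0, 0.0), 0.0)
t 5.5 tcp [0.5632 0.0739 0.1508] yaw -137.65 tilt 0.05 F [-0.2 -0.5 -0.4] tq [-0.05 -0.04 -0.03] w 0.0128 j6 -0.72
roll 0.15 then shift units [ 0.06 -0.05  0.03]
```

View pics/s4.png

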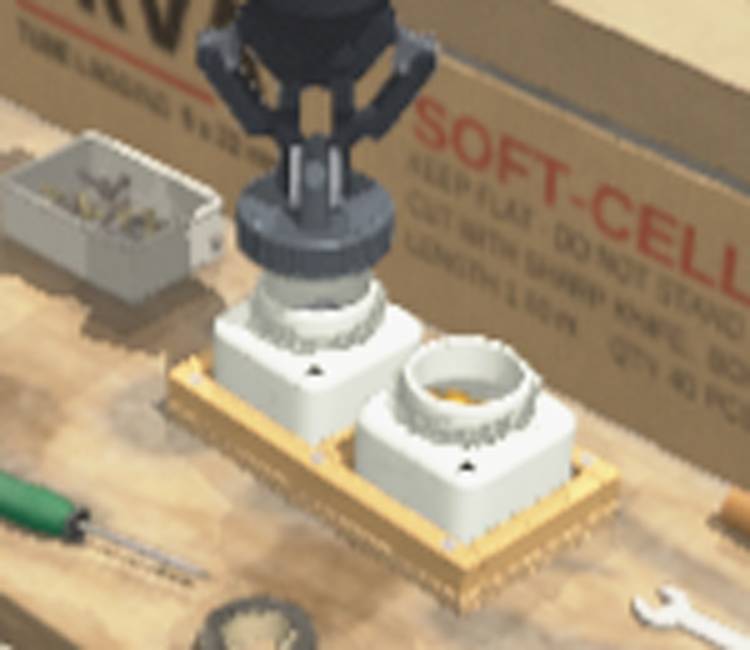

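```bash
python3 - <<'E'
from h import *
from scipy.optimize import least_squares
def fitR(q,R,c0):
    f=lambda c:np.hypot(q[:,0]-c[0],q[:,1]-c[1])-R
    return least_squares(f,c0,loss="soft_l1",f_scale=.001).x
P0=cloud(load("scene0"));P3=cloud(load("scene3"));P2=cloud(load("scene2"));T0=cloud(load("top0"))
cam=-RT(load("scene0"))[0].T@RT(load("scene0"))[1];print("cam",cam)
def side(P,xy,r0,r1,z0,z1):
    q=near(P,xy,r1,z0,z1); v=q[:,:2]-xy; d=cam[:2]-xy; d=d/np.hypot(*d)
    k=(np.hypot(*v.T)>r0)&(v@d>.3*np.hypot(*v.T)); return q[k]
for nm,P,xy,z,R in(("lid lifted",P3,(.5655,.0719),(.126,.142),.0435),("lid table",P2,(.4833,.2823),(.004,.019),.0435)):
    q=side(P,np.array(xy),.037,.05,*z); print(nm,len(q),fitR(q,R,xy))
for nm,xy in(("L",(.5637,.0688)),("R",(.5577,-.0468))):
    q=side(P0,np.array(xy),.028,.038,.089,.0955);print("neck",nm,len(q),fitR(q,.0332,xy))
    q=near(P0,xy,.05,.094,.102);print("  top ann",len(q),circ(q[:,:2]),q[:,:2].min(0)/2+q[:,:2].max(0)/2)
    q=near(T0,xy,.05,.094,.102);print("  top cam ann",len(q),circ(q[:,:2]),q[:,:2].min(0)/2+q[:,:2].max(0)/2)
E
python3 -m inch '[[0,0,0,0,0],[0,0,0,0,0]]';python3 -m inch '[[0,0,0,0,0]]';python3 -m inch '[[0,0,0,0,0]]'
```

```text
cam [-0.30700517 -0.75424733  0.89018267]
lid lifted 142 [0.56625214 0.07512651]
lid table 109 [0.4858146  0.28515977]
neck L 46 [0.56545576 0.0699168 ]
  top ann 80 (array([0.5636128 , 0.06881121]), np.float64(0.03150124907291454)) [0.56334026 0.06964814]
  top cam ann 88 (array([0.56320674, 0.07327127]), np.float64(0.031487363691576356)) [0.5630841  0.07332895]
neck R 55 [ 0.55908986 -0.04530847]
  top ann 85 (array([ 0.55774212, -0.04671721]), np.float64(0.031990914778635304)) [ 0.55695662 -0.04760959]
  top cam ann 77 (array([ 0.5575141 , -0.04222909]), np.float64(0.03137256768187415)) [ 0.55673009 -0.04212689]
time_s: 5.67
eef_pos: [0.5634, 0.074, 0.1511]
tool_rot: [-0.0, -0.362, 0.932, 0.0]
force: [0.2, 0.3, -0.6]
grip_width: 0.0129
time_s: 5.75
eef_pos: [0.5636, 0.0738, 0.1511]
tool_rot: [0.0, -0.362, 0.932, 0.0]
force: [0.3, -0.3, -0.5]
grip_width: 0.013
time_s: 5.83
eef_pos: [0.5637, 0.0736, 0.1511]
tool_rot: [0.0, -0.362, 0.932, 0.0]
force: [-0.8, -0.3, 0.6]
grip_width: 0.0129
```

```bash
python3 -m inch '[[0.09,-0.08,0,0,0],[0,0,0.5,0,0],[0,0,0.5,0,0],[0,0,0.1,0,0],[0,0,0.1,0,0],[0,0,0,0,0]]'
python3 -m inch '[[0,0,0.1,0,0],[0,0,0,0,0]]'
python3 -m inch '[[0,0,0.1,0,0],[0,0,0,0,0]]'
```

```text
time_s: 6.33
eef_pos: [0.5632, 0.07, 0.1209]
tool_rot: [-0.0, -0.361, 0.932, 0.0]
force: [-0.6, -0.7, -0.0]
grip_width: 0.0131
time_s: 6.5
eef_pos: [0.5636, 0.0699, 0.1188]
tool_rot: [0.0, -0.361, 0.932, -0.0]
force: [-0.2, -1.8, -0.2]
grip_width: 0.0132
time_s: 6.67
eef_pos: [0.5634, 0.07, 0.1159]
tool_rot: [-0.0, -0.361, 0.932, -0.0]
force: [-1.0, -0.1, 0.0]
grip_width: 0.0127
```

```bash
python3 -m inch '[[0,0,0.06,0,0],[0,0,0,0,0]]'
python3 -m inch '[[0,0,0.06,0,0],[0,0,0,0,0]]'
python3 -m inch '[[0,0,0.06,0,0],[0,0,0,0,0]]'
```

```text
time_s: 6.83
eef_pos: [0.5634, 0.0701, 0.1144]
tool_rot: [-0.0, -0.361, 0.932, 0.0]
force: [-0.3, -1.0, -0.5]
grip_width: 0.0129
time_s: 7.0
eef_pos: [0.5635, 0.0699, 0.1128]
tool_rot: [-0.0, -0.361, 0.932, -0.0]
force: [-0.4, -0.7, 0.4]
grip_width: 0.0129
time_s: 7.17
eef_pos: [0.5636, 0.0699, 0.1114]
tool_rot: [-0.0, -0.361, 0.932, -0.0]
force: [0.7, -2.6, 0.0]
grip_width: 0.0128
```

```bash
python3 -m inch '[[0,0,0.06,0,0],[0,0,0,0,0]]'
python3 -m inch '[[0,0,0.06,0,0],[0,0,0,0,0]]'
python3 -m inch '[[0,0,0.06,0,0],[0,0,0,0,0]]'
```

```text
time_s: 7.33
eef_pos: [0.5636, 0.0698, 0.11]
tool_rot: [-0.0, -0.361, 0.932, -0.0]
force: [-1.2, -2.2, -0.5]
grip_width: 0.013
time_s: 7.5
eef_pos: [0.5636, 0.0698, 0.1097]
tool_rot: [0.0, -0.361, 0.932, -0.0]
force: [-4.0, -2.7, 8.3]
grip_width: 0.0128
time_s: 7.67
eef_pos: [0.5637, 0.0699, 0.1096]
tool_rot: [0.001, -0.361, 0.932, -0.001]
force: [-7.8, -2.2, 16.0]
grip_width: 0.0129
```

```bash
python3 -m inch '[[0.03,0.02,-0.03,0,0],[0,0,0.02,6,0],[0,0,0.022,6,0],[0,0,0.022,6,0],[0,0,0,0,0]]'
python3 -c "
from h import *
plan(.5635,.07,.109,42.2)"
```

```text
time_s: 8.08
eef_pos: [0.5636, 0.0695, 0.1081]
tool_rot: [0.001, -0.209, 0.978, -0.001]
force: [-3.0, -2.5, 11.3]
grip_width: 0.013
t 8.08 tcp [0.5636 0.0695 0.1081] yaw -155.88 tilt 0.18 F [-3.  -2.5 11.3] tq [-0.66  0.79 -0.22] w 0.013 j6 -0.41
roll -18.08 then shift units [-0.01  0.02 -0.04]
```

Going down as it turns. Continue.

```bash
python3 -m inch '[[0,0,0.022,6,0],[0,0,0.022,6,0],[0,0,0.022,6,0],[0,0,0.022,6,0],[0,0,0,0,0]]'
python3 -m inch '[[0,0,0.022,6,0],[0,0,0.022,6,0],[0,0,0.022,6,0],[0,0,0.0,0,0]]'
python3 -c "
from h import *
plan(.5635,.07,.109,42.2)"
```

```text
time_s: 8.5
eef_pos: [0.5633, 0.0703, 0.1061]
tool_rot: [0.001, -0.001, 1.0, 0.0]
force: [-3.0, -0.7, 12.1]
grip_width: 0.0128
time_s: 8.83
eef_pos: [0.563, 0.071, 0.1045]
tool_rot: [0.001, 0.155, 0.988, 0.001]
force: [-4.5, 1.3, 13.5]
grip_width: 0.0129
t 8.83 tcp [0.563  0.071  0.1045] yaw 162.15 tilt 0.17 F [-4.5  1.3 13.5] tq [ 0.06  1.16 -0.39] w 0.0129 j6 0.32
roll -60.05 then shift units [ 0.01 -0.04 -0.18]
```

```bash
python3 -m inch '[[0,0,0.01,5,0],[0,0,0.01,5,0],[0,0,0,0,0]]'
python3 -c "
from h import *
plan(.5635,.07,.109,42.2)"
```

```text
time_s: 9.08
eef_pos: [0.5633, 0.0713, 0.1044]
tool_rot: [0.001, 0.24, 0.971, 0.002]
force: [-5.4, 1.6, 14.5]
grip_width: 0.0128
t 9.08 tcp [0.5633 0.0713 0.1044] yaw 152.26 tilt 0.23 F [-5.4  1.6 14.5] tq [ 0.14  1.18 -0.11] w 0.0128 j6 0.5
roll -69.94 then shift units [ 0.03 -0.04 -0.18]
```

```bash
python3 -m inch '[[0,0,0,5,0],[0,0,0,5,0],[0,0,0,0,0]]'
python3 -c "
from h import *
plan(.5635,.07,.109,42.2)"
```

```text
time_s: 9.33
eef_pos: [0.5632, 0.0718, 0.1044]
tool_rot: [0.001, 0.322, 0.947, 0.002]
force: [-4.9, 2.7, 15.5]
grip_width: 0.0128
t 9.33 tcp [0.5632 0.0718 0.1044] yaw 142.39 tilt 0.25 F [-4.9  2.7 15.5] tq [0.26 1.17 0.56] w 0.0128 j6 0.67
roll -79.81 then shift units [ 0.04 -0.06 -0.19]
```

```bash
python3 -m inch '[[0,0,-0.06,0,0.4],[0,0,0,0,0.4],[0,0,0,0,0.4],[0,0,-0.4,0,0.4],[0,0,-0.9,0,0.4],[0,0,-0.9,0,0.4],[0,0,-0.9,0,0.4],[0,0,-0.3,0,0.4]]'
python3 - <<'E'
from h import *
plan(.4520,-.2435,.18,31.6)
for n in("scene","top"):
    c=grab(n,"4");P=cloud(c); q=near(P,(.563,.071),.06,.139,.160); 
    if len(q): print(n,len(q),rect(q),np.percentile(q[:,2],[50,95]))
    q=near(P,(.563,.071),.055,.085,.13);print(len(q)); q=q[q[:,2]>.112]; print(len(q),np.median(q,0), np.linalg.lstsq(np.c_[q[:,:2],np.ones(len(q))],q[:,2],rcond=None)[0] if len(q)>10 else'')
crop(load("scene4"),270,90,420,220,5,"s5")
E
```

```text
time_s: 10.0
eef_pos: [0.5645, 0.07, 0.1922]
tool_rot: [0.002, 0.323, 0.946, 0.001]
force: [0.1, 0.7, -0.2]
grip_width: 0.0342
t 10.0 tcp [0.5645 0.07   0.1922] yaw 142.35 tilt 0.31 F [ 0.1  0.7 -0.2] tq [ 0.04 -0.06 -0.03] w 0.0342 j6 0.67
roll -69.25 then shift units [10.41 -8.32  0.49]
584
143 [0.56072993 0.06706608 0.12218488] [ 0.32728945  0.40005035 -0.08812232]
0
0 [nan nan nan]
  return _methods._mean(a, axis=axis, dtype=dtype,
  ret = um.true_divide(
```

View pics/s5.png

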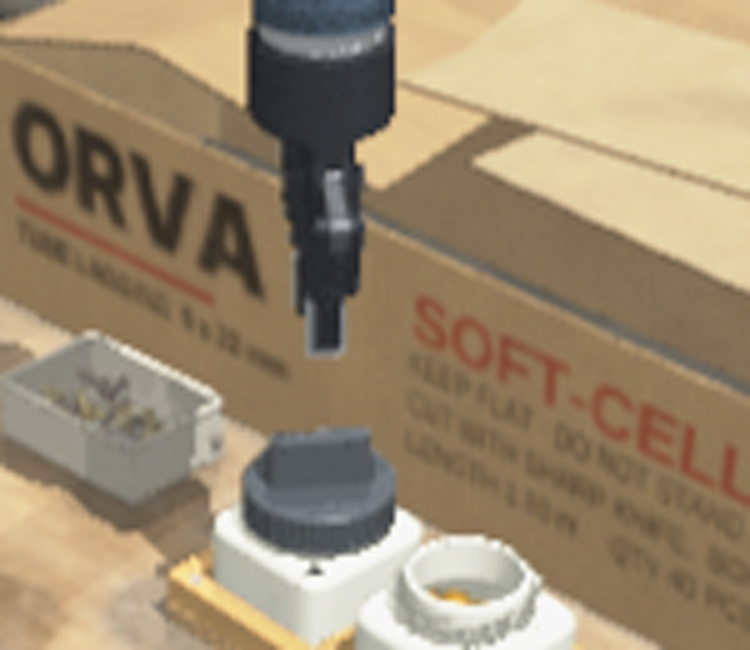

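```bash
python3 -m inch '[[0,0,0,-6.93,0.4],[0,0,0,-6.93,0.4],[0,0,0,-6.93,0.4],[0,0,0,-6.93,0.4],[0,0,0,-6.93,0.4],[0,0,0,-6.93,0.4],[0,0,0,-6.93,0.4],[0,0,0,-6.93,0.4]]'
python3 -m inch '[[0,0,0,-6.93,0.5],[0,0,0,-6.93,0.5],[0.87,-0.69,0,0,0.5],[0.87,-0.69,0,0,0.5],[0.87,-0.69,0,0,0.5],[0.87,-0.69,0,0,0.5],[0.87,-0.69,0,0,0.5],[0.87,-0.69,0,0,0.5]]'
python3 -m inch '[[0.87,-0.69,0.5,0,0.5],[0.87,-0.69,0.5,0,0.5],[0.87,-0.69,0.5,0,0.5],[0.87,-0.69,0.5,0,0.5],[0.87,-0.69,0.5,0,0.5],[0.87,-0.69,0.5,0,0.5],[0,0,0,0,0.5],[0,0,0,0,0.5]]'
python3 -m inch '[[0,0,0,0,0.5],[0,0,0,0,0.5]]'
python3 - <<'E'
from h import *
plan(.4520,-.2435,.0268,31.6)
crop(grab("scene","5"),310,150,480,310,5,"s6")
plan(.4520,-.2435,.0268,31.6)
E
```

```text
time_s: 10.77
eef_pos: [0.5615, 0.07, 0.1863]
tool_rot: [-0.002, -0.158, 0.988, 0.0]
force: [0.1, 0.1, -0.4]
grip_width: 0.0342
time_s: 11.43
eef_pos: [0.5042, -0.0874, 0.1865]
tool_rot: [-0.001, -0.273, 0.962, 0.001]
force: [0.2, -0.9, 0.3]
grip_width: 0.0429
time_s: 12.1
eef_pos: [0.447, -0.2431, 0.111]
tool_rot: [-0.001, -0.271, 0.962, 0.002]
force: [0.4, 0.8, -0.2]
grip_width: 0.0429
time_s: 12.27
eef_pos: [0.4492, -0.2422, 0.1131]
tool_rot: [0.0, -0.273, 0.962, 0.0]
force: [0.2, -0.7, 0.4]
grip_width: 0.0428
t 12.27 tcp [ 0.4492 -0.2422  0.1131] yaw -148.28 tilt 0.04 F [ 0.2 -0.7  0.4] tq [0.02 0.01 0.02] w 0.0428 j6 -1.17
roll 0.12 then shift units [-0.07 -0.1   3.45]
t 12.32 tcp [ 0.4495 -0.2423  0.1134] yaw -148.26 tilt 0.02 F [-0.   0.7 -0.6] tq [-0.02 -0.01 -0.04] w 0.0426 j6 -1.17
roll 0.14 then shift units [-0.06 -0.1   3.46]
```

View pics/s6.png

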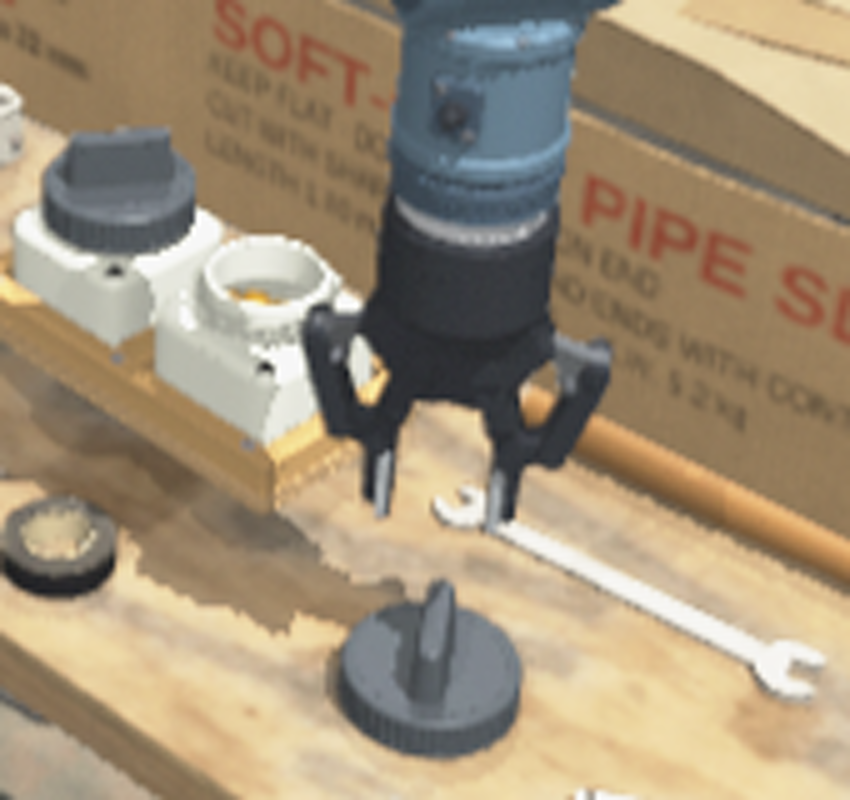

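```bash
python3 -m inch '[[-0.06,-0.1,0,0,0.5],[0,0,0.7,0,0.5],[0,0,0.7,0,0.5],[0,0,0.7,0,0.5],[0,0,0.7,0,0.5],[0,0,0.6,0,0.5],[0,0,0,0,0.5],[0,0,0,0,0.5]]' 60
python3 -m inch '[[0,0,0,0,0.5],[0,0,0,0,0.5],[0,0,0,0,0.5]]'
python3 -c "
from h import *
plan(.4520,-.2435,.0268,31.6)"
```

```text
time_s: 12.98
eef_pos: [0.4515, -0.2436, 0.0281]
tool_rot: [-0.0, -0.273, 0.962, 0.001]
force: [-0.7, 0.6, 0.8]
grip_width: 0.0425
time_s: 13.23
eef_pos: [0.4527, -0.2451, 0.0296]
tool_rot: [0.001, -0.273, 0.962, -0.001]
force: [-0.3, 0.2, -0.2]
grip_width: 0.0432
t 13.23 tcp [ 0.4527 -0.2451  0.0296] yaw -148.33 tilt 0.14 F [-0.3  0.2 -0.2] tq [-0.   -0.04  0.01] w 0.0432 j6 -1.17
roll 0.07 then shift units [-0.01  0.07  0.11]
```

```bash
python3 -m inch '[[0,0.04,0.08,0,0.5],[0,0,0,0,0],[0,0,0,0,0],[0,0,0,0,0],[0,0,0,0,0],[0,0,0,0,0],[0,0,0,0,0]]' 60
python3 - <<'E'
from h import *
plan(.4520,-.2435,.0268,31.6)
crop(grab("scene","6"),310,150,480,310,5,"s7")
for n in("scene","top"):
    P=cloud(grab(n,"6")); q=near(P,(.452,-.2435),.06,.010,.030); print(n,cv2.minEnclosingCircle((q[:,:2]*1000).astype(np.float32)))
plan(.4520,-.2435,.0268,31.6)
E
```

```text
time_s: 13.82
eef_pos: [0.4514, -0.2439, 0.0267]
tool_rot: [0.0, -0.273, 0.962, -0.0]
force: [-0.6, 0.4, 4.6]
grip_width: 0.013
t 13.82 tcp [ 0.4514 -0.2439  0.0267] yaw -148.35 tilt 0.04 F [-0.6  0.4  4.6] tq [ 0.08  0.11 -0.02] w 0.013 j6 -1.17
roll 0.05 then shift units [-0.03  0.   -0.01]
scene ((449.9293518066406, -245.0572509765625), 44.01865005493164)
top ((450.0248718261719, -237.33892822265625), 42.96140670776367)
t 13.97 tcp [ 0.4514 -0.2439  0.0267] yaw -148.35 tilt 0.04 F [-0.3  0.8  5.6] tq [0.03 0.11 0.01] w 0.0128 j6 -1.17
roll 0.05 then shift units [-0.03  0.   -0.01]
```

View pics/s7.png

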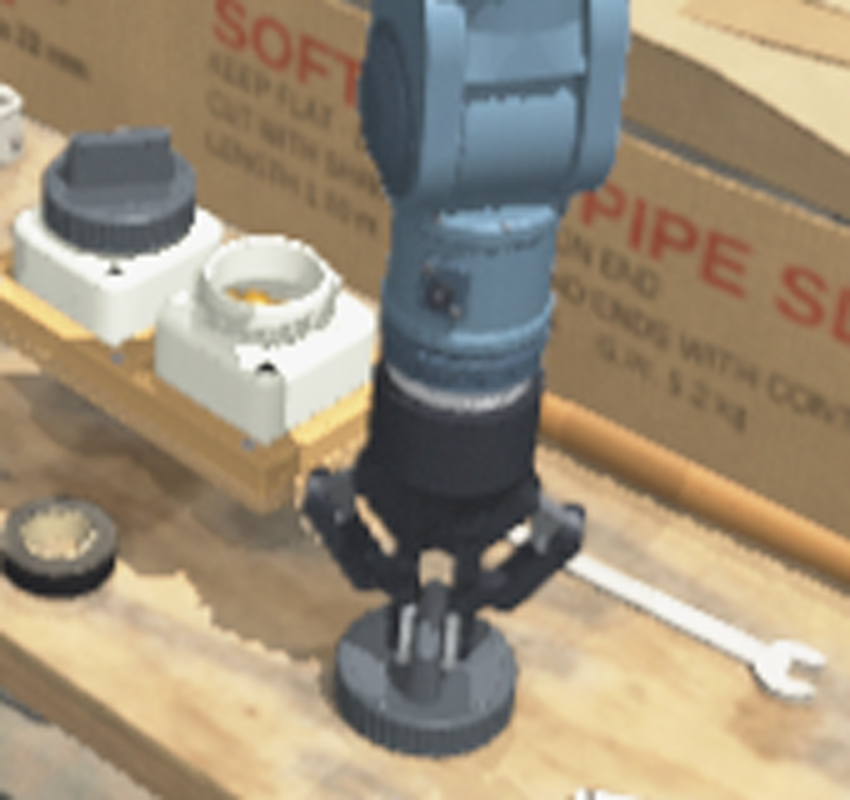

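```bash
python3 -m inch '[[0,0,-0.5,0,0],[0,0,-0.9,0,0],[0,0,-0.9,0,0],[0,0,-0.9,0,0],[0,0,-0.9,0,0],[0,0,-0.9,-5.2,0],[0,0,-0.1,-5.3,0],[0,0,0,0,0]]'
python3 -m inch '[[0,0,0,0,0],[0,0,0,0,0]]'
python3 -c "
from h import *
plan(.5577,-.0453,.150,42.2)"
```

```text
time_s: 14.63
eef_pos: [0.452, -0.2442, 0.1551]
tool_rot: [0.001, -0.36, 0.933, -0.001]
force: [0.6, -0.6, -1.7]
grip_width: 0.0131
time_s: 14.8
eef_pos: [0.4502, -0.243, 0.1525]
tool_rot: [-0.001, -0.359, 0.933, 0.001]
force: [-0.5, 0.6, -1.0]
grip_width: 0.0127
t 14.8 tcp [ 0.4502 -0.243   0.1525] yaw -137.95 tilt 0.16 F [-0.5  0.6 -1. ] tq [-0.01  0.01  0.  ] w 0.0127 j6 -1.35
roll -0.15 then shift units [-8.5   2.97  0.1 ]
```

```bash
python3 -m inch '[[-0.85,0.3,0,-0.15,0],[-0.85,0.3,0,0,0],[-0.85,0.3,0,0,0],[-0.85,0.3,0,0,0],[-0.85,0.3,0,0,0],[-0.85,0.3,0,0,0],[-0.85,0.3,0,0,0],[-0.85,0.3,0,0,0]]'
python3 -m inch '[[-0.85,0.29,0,0,0],[-0.85,0.28,0,0,0],[0,0,0,0,0],[0,0,0,0,0],[0,0,0,0,0]]'
python3 -m inch '[[0,0,0,0,0],[0,0,0,0,0]]'
python3 -m inch '[[0,0,0,0,0],[0,0,0,0,0]]'
python3 -c "
from h import *
plan(.5577,-.0453,.1209,42.2)"
```

```text
time_s: 15.47
eef_pos: [0.5359, -0.0835, 0.1523]
tool_rot: [-0.001, -0.36, 0.933, 0.001]
force: [0.2, 0.1, -0.8]
grip_width: 0.013
time_s: 15.88
eef_pos: [0.5574, -0.0459, 0.1527]
tool_rot: [-0.001, -0.361, 0.933, 0.0]
force: [0.1, 1.0, -2.3]
grip_width: 0.0132
time_s: 16.05
eef_pos: [0.5577, -0.0466, 0.1535]
tool_rot: [-0.0, -0.36, 0.933, 0.0]
force: [-0.6, 1.3, -0.6]
grip_width: 0.013
time_s: 16.22
eef_pos: [0.5581, -0.0464, 0.1539]
tool_rot: [0.0, -0.36, 0.933, 0.0]
force: [0.1, 0.2, -1.8]
grip_width: 0.0129
t 16.22 tcp [ 0.5581 -0.0464  0.1539] yaw -137.76 tilt 0.0 F [ 0.1  0.2 -1.8] tq [ 0.04 -0.   -0.07] w 0.0129 j6 -0.93
roll 0.04 then shift units [-0.02  0.04  1.32]
```

```bash
python3 -m inch '[[-0.02,0.04,0.4,0,0],[0,0,0.4,0,0],[0,0,0.3,0,0],[0,0,0.2,0,0],[0,0,0,0,0]]'
python3 -m inch '[[0,0,0.1,0,0],[0,0,0,0,0]]'
python3 -m inch '[[0,0,0.1,0,0],[0,0,0,0,0]]'
```

```text
time_s: 16.63
eef_pos: [0.5574, -0.0448, 0.1196]
tool_rot: [-0.001, -0.361, 0.933, 0.0]
force: [0.1, -1.4, -0.3]
grip_width: 0.0129
time_s: 16.8
eef_pos: [0.558, -0.0447, 0.1185]
tool_rot: [-0.0, -0.361, 0.933, 0.0]
force: [-0.6, -1.2, -0.6]
grip_width: 0.0125
time_s: 16.97
eef_pos: [0.5582, -0.0448, 0.1163]
tool_rot: [0.0, -0.361, 0.933, -0.0]
force: [0.5, -1.2, -1.2]
grip_width: 0.0132
```

```bash
python3 -m inch '[[0,0,0.1,0,0],[0,0,0,0,0]]'
python3 -m inch '[[0,0,0.1,0,0],[0,0,0,0,0]]'
python3 -m inch '[[0,0,0.08,0,0],[0,0,0,0,0]]'
```

```text
time_s: 17.13
eef_pos: [0.5582, -0.0448, 0.1137]
tool_rot: [0.0, -0.361, 0.933, -0.0]
force: [1.1, -1.4, -1.2]
grip_width: 0.0132
time_s: 17.3
eef_pos: [0.5584, -0.0448, 0.1128]
tool_rot: [0.001, -0.361, 0.933, -0.0]
force: [-1.7, -0.8, 7.6]
grip_width: 0.0126
time_s: 17.47
eef_pos: [0.5585, -0.0448, 0.1125]
tool_rot: [0.001, -0.361, 0.933, -0.001]
force: [-7.0, -0.1, 18.7]
grip_width: 0.013
```

```bash
python3 -m inch '[[0.03,0.02,-0.04,0,0],[0,0,0.02,6,0],[0,0,0.022,6,0],[0,0,0.022,6,0],[0,0,0,0,0]]'
python3 -c "
from h import *
plan(.5577,-.0453,.109,42.2)"
```

```text
time_s: 17.88
eef_pos: [0.5589, -0.0451, 0.1105]
tool_rot: [0.002, -0.209, 0.978, -0.001]
force: [-0.3, -0.2, 7.2]
grip_width: 0.0125
t 17.88 tcp [ 0.5589 -0.0451  0.1105] yaw -155.91 tilt 0.24 F [-0.3 -0.2  7.2] tq [-0.18  0.01 -0.21] w 0.0125 j6 -0.61
roll -18.11 then shift units [0.04 0.03 0.06]
```

```bash
python3 -m inch '[[0,0,0.024,6,0],[0,0,0.024,6,0],[0,0,0.024,6,0],[0,0,0.024,6,0],[0,0,0,0,0]]'
python3 -m inch '[[0,0,0.024,6,0],[0,0,0.024,6,0],[0,0,0.024,6,0],[0,0,0.0,0,0]]'
python3 -c "
from h import *
plan(.5577,-.0453,.109,42.2)"
```

```text
time_s: 18.3
eef_pos: [0.5583, -0.0449, 0.1075]
tool_rot: [0.001, -0.002, 1.0, -0.0]
force: [-0.2, 0.2, 6.0]
grip_width: 0.0129
time_s: 18.63
eef_pos: [0.5578, -0.0447, 0.1053]
tool_rot: [0.001, 0.154, 0.988, 0.0]
force: [-0.2, -0.1, 5.7]
grip_width: 0.0128
t 18.63 tcp [ 0.5578 -0.0447  0.1053] yaw 162.33 tilt 0.1 F [-0.2 -0.1  5.7] tq [ 0.05  0.03 -0.17] w 0.0128 j6 0.11
roll -59.87 then shift units [ 0.02 -0.01 -0.15]
```

```bash
python3 -m inch '[[0,0,0.024,5,0],[0,0,0.024,5,0],[0,0,0,0,0]]'
python3 -m inch '[[0,0,0.01,5,0],[0,0,0.01,5,0],[0,0,0,0,0]]'
python3 -c "
from h import *
plan(.5577,-.0453,.109,42.2)"
```

```text
time_s: 18.88
eef_pos: [0.5581, -0.0446, 0.1047]
tool_rot: [0.001, 0.238, 0.971, 0.0]
force: [-1.1, 0.1, 7.6]
grip_width: 0.0126
time_s: 19.13
eef_pos: [0.5591, -0.045, 0.1048]
tool_rot: [0.002, 0.32, 0.947, 0.0]
force: [-0.2, -0.5, 9.3]
grip_width: 0.0131
t 19.13 tcp [ 0.5591 -0.045   0.1048] yaw 142.66 tilt 0.27 F [-0.2 -0.5  9.3] tq [-0.2  -0.2   1.14] w 0.0131 j6 0.46
roll -79.54 then shift units [ 0.05  0.03 -0.17]
```

```bash
python3 -m inch '[[0,0,-0.03,-1,0],[0,0,0,0,0.4],[0,0,0,0,0.4],[0,0,0,0,0.4],[0,0,-0.4,0,0.4],[0,0,-0.9,0,0.4],[0,0,-0.9,0,0.4],[0,0,-0.9,0,0.4]]'
python3 -c "
from h import *
plan(.42,-.10,.25)"
```

```text
time_s: 19.8
eef_pos: [0.5565, -0.0447, 0.1821]
tool_rot: [-0.001, 0.315, 0.949, -0.0]
force: [0.4, -0.0, 0.8]
grip_width: 0.0342
t 19.8 tcp [ 0.5565 -0.0447  0.1821] yaw 143.32 tilt 0.08 F [ 0.4 -0.   0.8] tq [ 0.01 -0.02 -0.  ] w 0.0342 j6 0.45
roll 0 then shift units [ 3.06 -5.03 -2.72]
```

```bash
python3 -m inch '[[0,0,-0.9,0,0.4],[0,0,-0.9,0,0.4],[0,0,-0.9,0,0.4],[0.06,-0.95,0,0,0.4],[0.06,-0.95,0,0,0.4],[0.06,-0.95,0,0,0.4],[0.06,-0.95,0,0,0.4],[0.06,-0.95,0,0,0.4]]'
python3 -m inch '[[0.06,-0.95,0,0,0.4],[0.06,-0.95,0,0,0.4],[0.06,-0.95,0,0,0.4],[0.06,-0.95,0,0,0.4],[0.06,-0.95,0,0,0.4],[0.06,-0.95,0,0,0.4],[0.06,-0.95,0,0,0.4],[0,0,0,0,0.4]]'
python3 - <<'E'
from h import *
for n in("scene","top"):
    c=grab(n,"9");P=cloud(c);print(n)
    for xy in((.5633,.0705),(.5577,-.0453)):
        b=near(P,xy,.05,.1165,.14); z=near(P,xy,.036,.122,.14)[:,2]; print(" bar",len(b),rect(b)[:4],"top z",np.percentile(z,[50,80,95]))
        q=near(P,xy,.048,.094,.109);c2=np.array(xy)
        q=q[np.hypot(*(q[:,:2]-q[:,:2].mean(0)).T)<.038] if len(q) else q
        A=np.c_[q[:,:2]-c2,np.ones(len(q))]; s=np.linalg.lstsq(A,q[:,2],rcond=None)[0]
        for _ in range(3):
            r=A@s-q[:,2]; k=abs(r)<.003; s=np.linalg.lstsq(A[k],q[k,2],rcond=None)[0]
        print(" body top",len(q),s.round(4))
crop(load("scene9"),240,130,450,300,3.8,"s9"); crop(load("top9"),200,140,440,245,3.3,"t9")
E
```

```text
time_s: 20.47
eef_pos: [0.4792, -0.1362, 0.2492]
tool_rot: [0.0, 0.315, 0.949, 0.0]
force: [0.4, -0.3, -0.6]
grip_width: 0.0341
time_s: 21.13
eef_pos: [0.3702, -0.2649, 0.2491]
tool_rot: [-0.0, 0.317, 0.949, -0.001]
force: [0.2, 0.6, -0.4]
grip_width: 0.0343
scene
 bar 127 (array([0.56276385, 0.06739574]), 19.584537506103516, 55.50578689575195, 47.23305130004883) top z [0.12789157 0.12970235 0.1315727 ]
 body top 283 [0.0466 0.0409 0.1022]
 bar 140 (array([ 0.55801837, -0.04726103]), 18.537851333618164, 58.448707580566406, 61.81912612915039) top z [0.12745515 0.12950414 0.13091253]
 body top 315 [0.0706 0.0521 0.1031]
top
 bar 119 (array([0.5638299 , 0.07195729]), 14.180996894836426, 56.984588623046875, 53.4217529296875) top z [0.12798571 0.12986055 0.13164912]
 body top 481 [-0.0151  0.0006  0.1007]
 bar 112 (array([ 0.55706696, -0.04221899]), 14.02219009399414, 57.467830657958984, 58.644466400146484) top z [0.12842697 0.13030785 0.13181149]
 body top 490 [ 0.0091 -0.0039  0.1002]
```

View pics/s9.png

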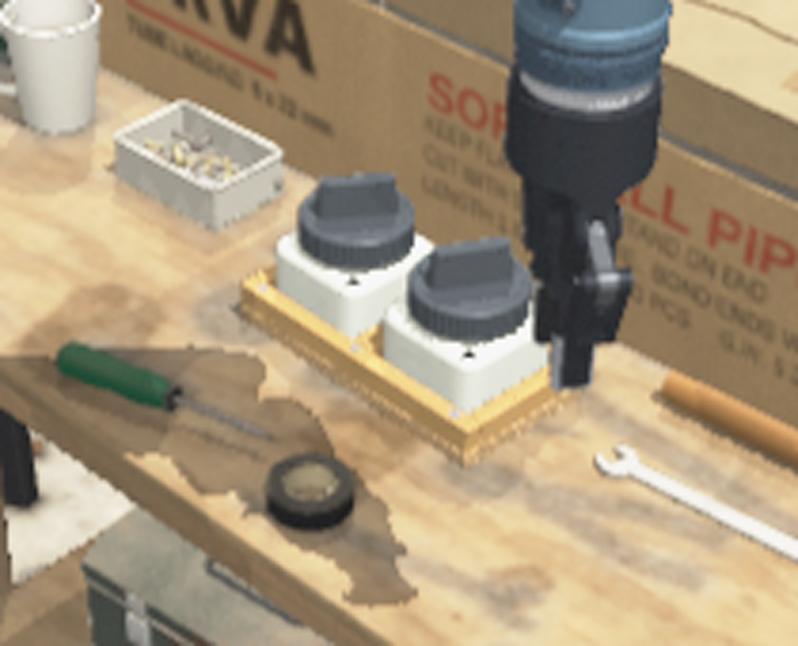

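View pics/t9.png

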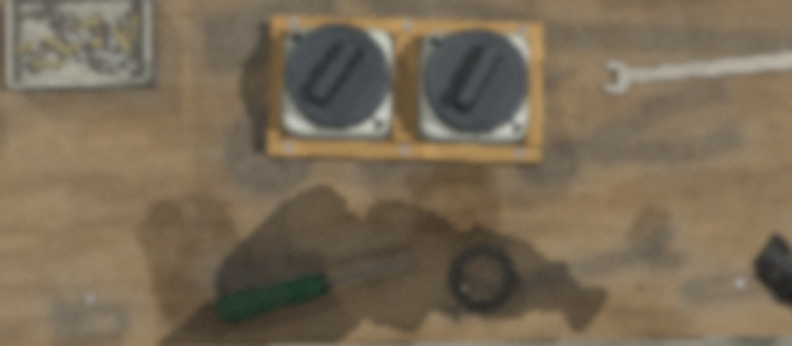

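```bash
python3 -c "
from bench import *
print(get_obs()['force']); print(sign_off())"
```

```text
[-0.33373991 -0.6282857   0.35462458]
the job is handed in; nothing more can be done
None
```

Both lids are screwed home and the job is handed in at about 21 s of the 64 s allowed; `sign_off` gave no verdict.

- **Steel-screw pot:** I tried the left lid here first. It dropped to 31.5 mm above the rim, so it was the right one. About 80° clockwise took it to 26.1 mm, and it was tightening at the end.
- **Brass-ring pot:** the right lid touched down at about 34.5 mm, just outside the stated 31 to 34 mm. It then threaded down smoothly to about 26.3 mm and tightened at about 1.1 N m.

**Last checks** (after letting go and moving the arm clear):
- The top camera put the lid body tops at 100.7 and 100.2 mm, against 101 mm expected when seated.
- It showed a tilt of about 0.015 rad or less on both lids.
- The bar centres were within about 3 mm of the pot centres I worked to.
- The screwdriver, tape roll and spanner look unmoved, and the wrist force is near zero.

**What disagreed:**
- The two cameras differed by 4 to 5 mm in y. I centred the lids using the arm's own position and the feel of contact.
- The scene camera's tilt fit came out at 0.06 to 0.09 rad, over the 0.04 limit. Its oblique view probably mixed in points from the lids' sides, so I relied on the top camera.
- The top view put the right lid's bar about 5° from the angle at which the gripper let go. That could be fit noise or slight spring-back, and its height was still at the seat.

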